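Latch the brazing-rod carrier

ROBOT

A 6-joint arm with a two-finger parallel gripper is mounted at the origin on the work surface. World frame = base frame: x ahead of the robot, y to its left, z up, the work surface at z = 0. Lengths are in m, angles in degrees, forces in N, time in s.
With the tool pointing down it reaches from about 0.4 to 0.825 m from the base axis. Payload 7 kg.
Tool frame: the origin (TCP) lies on the centre line of the jaws, within the pads' length; the fingertips stand 22 mm ahead of it and the grasp point (between the pads) lies 3 mm ahead of it; z points along the fingers, y is the line along which they close (so a half turn about z gives the same grasp; the last joint's range is limited). The gripper opens to 88 mm and grips with 3 to 60 N. Pads are 19 mm wide; open, the fingers measure 130 mm over their backs; the gripper's body (78 mm by 193 mm) begins 47 mm behind the grasp point.
Start: joints at [-47.722, 20.546, 0.682, 0, -70.136, -16.507], TCP at [0.293, -0.608, 0.249] pointing down, gripper open.
Joint ranges: [-176.03, 176.03], [-82.01, 121.73], [-58.28, 71.71], [-173.87, 95.51], [-174.79, -0.11], [-173.66, 173.66]. Speed limits (degrees/s): [136.94, 136.94, 172.46, 180, 180, 180].

INTERFACE

Orientations are given as [roll, pitch, yaw] about the fixed x, y, z axes, in that order (R = Rz(yaw) Ry(pitch) Rx(roll)).
In Python, from plant import get_state, cams, r gives the robot as it stands.
- The arm moves only by the tool apply_moves, never from a script. Its argument "targets" is a list of rows, each an object with "dp": the shift along the world's x, y, z in m, a list of three; "yaw": the turn about the world's z in degrees. In form: [{"dp": [x, y, z], "yaw": yaw}, ...]. A call has 1 to 20 rows; each row is the pose to reach, as a shift and turn from the pose commanded when the call began; what a row does not reach only later rows make up. A row lasts 1/12 s, in which the tool goes at most 41.7 mm and 7.16 degrees, less where a joint would pass 70% of its speed; a pose out of reach is approached as far as the arm can. A call with a gripper value outside its range is refused whole. "grip" is the gripper command: -1 is fully open, 1 is shut, values between are in proportion, set as the call begins (left out, the last holds). The fingers move at their own pace and stop on an object; "squeeze" is the grip in N (left out, the last holds). Time passes only in rows, so rows that repeat a pose let the fingers close. It gives the time, the measured TCP pose, the force, the opening and the grip force at its end, in the units of the state.
- get_state(): the state, without advancing time (a new reading comes with each control period).
- cams.capture(name): name is "scene" or "top"; returns a dict with "image" (400x640x3 uint8, red, green, blue), "range_z" (400x640 float32, m along the optical axis (not along the pixel's ray), 0 where there is no reading), "fx", "fy", "cx", "cy" (pixels), "R" (3x3) and "t" (3): a world point X has camera coordinates R X + t. Camera axes: x right, y down, z forward; pixel columns grow to the right and rows downward; lengths in m; the calibration is good to about 2 mm. A picture is of the moment at which its call begins.
- r.close_job(): hands the job in; it is judged then, once.
The state is a dict: "time_s": time; "joints": joint angles; "qd": joint speeds; "joint_torque": joint torques, N m; "tcp_pos": TCP position; "eef_rot": TCP orientation; "contact_force": force on the tool from outside, world axes, zero at the start; "moment": the same for the moment, N m; "gripper_width": finger opening in m; "gripper_force": force on a finger pad.
Only numpy, scipy, OpenCV 4.12 (cv2) and the standard library are available. Lean on these libraries where they do the work, as an engineer would, in place of code of your own. Each camera call takes 0.05 s, during which the arm holds its last target. There are 200 camera calls.

TASK

Shut and latch the rod carrier strapped to the bench: press its hinged end cap onto the rubber seal until you feel the rubber push back, hook the sprung claw fully down over the keeper on the cap and draw it snug so that it stays hooked, then swing the lever over centre and down until it lies fully home. Work gently, feeling for the contacts instead of forcing the cap, the claw or the lever, and leave the other things on the bench where they are.

Things in the scene. Friction and masses are not known exactly. Their poses are not given: they have to be found in the camera images.
- carrier: Rod carrier: level grey tube, 110 mm diameter, y -330 to +46 mm, axis 75 mm above the bench, strapped to two wooden saddles, immovable. Origin on the bench straight below the lever pivot; x across the tube, +y along it to the hinged end cap, z up. A steel draw latch sits on top of the tube in the plane x = 0; its lever and claw turn only in that plane. A soft rubber seal rings the tube's end
- cap (a joint): End cap angle (rad): 0 = nominally shut, grows as its top swings to the carrier's +y about a stiff hinge at its foot (carrier y 52, z 17.5 mm); starts at 0.28 to 0.42. Aluminium disc, 115 mm diameter, 32 mm thick. Stays where left (1.5 N at the top moves it). It meets the rubber seal somewhere from 0.04 to 0.08, then is pushed back 5 N per mm at the top; the latch pulls it in to -0.025 .. 0.025
- cap_face (a point): Point on the flat outer (+y) face of the cap, on its centre line, 20 mm below its top edge, 95 mm above its hinge: push here, towards the carrier's -y, to bring the cap up to its seal. A steady 7 to 10 N on the fingers shows that it has met the seal; above 20 N is forcing it. Turns with the cap
- keeper (a point): Keeper: steel plate on top of the cap with an upright lip across it, 22 mm wide (x), 4.5 mm thick, 13 mm high, leaning 8 degrees to +y. The point is the top edge of the lip on its far (+y) side, behind which the claw's nose must hang. Axes turn with the cap (y away from the tube, z up). With the cap at the seal it lies at carrier y 76 to 82, z 148 mm
- lever_pivot (a point): Fixed pivot of the lever, 150 mm above the carrier's origin; its axis runs along the carrier's x
- lever (a joint): Lever angle (rad): 0 = closed on its stop, handle level along the tube to the carrier's -y; grows as the handle swings up and over to the cap: upright at pi/2, limit 2.5; starts 1.6 to 2.0. Stiff: stays where left, 0.08 N m moves it. With the claw drawn snug it stands at 1.1 to 1.95; on from there takes up to 0.7 N m (10 N at the tip) and springs back; past dead centre at about 0.3 it goes to 0 and stays
- lever_tip (a point): Point on the outer surface of the handle (its top when closed, the side towards the cap when upright), 72 mm from the pivot: press here, following an arc about the pivot. The handle is a steel channel 20 mm wide, 9 mm deep; its end, a lip turned outwards 20 degrees, is 87 mm from the pivot. The outer surface is 5 mm outside the line through the pivot. Closed, it lies 15 mm clear of the tube; do not lean on it
- claw_pin (a point): Pin that carries the claw on the lever, 16 mm from the pivot. Seen with the carrier's y to the right and z up, it lies from the pivot at 198 degrees minus the lever angle, anticlockwise from +y (lever 2.4 rad: 8 mm towards +y, 14 mm up). Take the lever to about 2.4 to have reach enough for hooking
- claw (a joint): Claw angle against the lever (rad): 0 when latched, stop at 3.1. The claw's slope above the carrier's +y is (claw - lever). A light spring holds it up at the stop, off the keeper; let go before it is drawn tight on the keeper, it springs up again. To draw it tight pull its head to the carrier's -y with about 15 N in all (7 N more than the lever's drag); under 12 N it may spring off, over 25 N is forcing it
- claw_head (a point): Middle of the claw's end, 84 mm from the pin, 5.5 mm above the claw's line: grip here across its two arms, along the carrier's x (34 mm wide, arms 8 mm deep). Led along, it takes the lever with it (6 to 10 N drag). Under it hangs the nose, 26 mm wide, 5 mm thick, 13 mm down; its inner face is 0.8 mm short of to 5.2 mm beyond this point, set by a screw: feel for it. y along the claw, z up when level
- spool: solder spool, 58 mm diameter, 43 mm high, origin under its middle; bystander
- tee: copper tee, 56 by 44 by 24 mm, lying; bystander
- flux_tin: flat round tin, 62 mm diameter, 38 mm high; bystander
- elbow: bent copper tube, 130 by 75 mm, 22 mm thick, lying; bystander
- wrench: wrench, 190 mm long, lying; bystander
- brush: flat brush, 170 mm long, lying; bystander
- tube_cutter: small red tube cutter, 130 mm long, lying; bystander

How it is judged (in metres and radians):
On the way, in this order (a step that is already met when the one before it is completed fails the run):
1. the end cap has been pressed onto its seal (the seal answers with more than 2 N) (value of joint cap below 0.09 rad and contact force between carrier and cap above 2 N), for 0.1 s.
2. the claw's nose is down behind the keeper's lip, with the lever still up (z of claw_head in the frame of keeper below 0.009 m and y of claw_head in the frame of keeper between -0.009 and 0.02 m and value of joint lever above 0.75 rad), for 0.2 s.
At the end, for the whole second after the job is handed in: The lever lies home (within 0.06 rad of closed), the cap is pulled tight into its seal (cap angle below 0.034 rad), and the claw is hooked behind the keeper's lip (its head point less than 9 mm above the keeper point and from 9 mm on its -y side to 5 mm on its +y side) (value of joint lever below 0.06 rad and value of joint cap below 0.034 rad and z of claw_head in the frame of keeper below 0.009 m and y of claw_head in the frame of keeper between -0.009 and 0.005 m); the robot touches nothing.
It fails at once if the cap is pushed with more than 20 N (contact force between the fingers and cap above 20 N).
It fails at once if the claw, held by the fingers, is forced against the cap or keeper with more than 20 N (contact force between the fingers and claw above 1 N and contact force between claw and cap above 20 N).
It fails at once if the lever is pressed with more than 40 N near or after closing (lever below 0.5 rad) (value of joint lever below 0.5 rad and contact force between the fingers and lever above 40 N).
It fails at once if another thing on the bench is shifted by more than 20 mm (distance of any of spool, tee, flux_tin, elbow, wrench, brush, tube_cutter from where it was at the start of the episode above 0.02 m).
It also fails if it takes over 72 s, if anything falls off the work surface, if the arm or the gripper's body presses on something with over 40 N, if the wrist force passes 120 N, or if a joint passes its speed limit or range.

## Working session

There is one attempt and no reset: what is moved stays moved. The work goes in short steps, Python scripts to look and compute and a tool call to move; the robot and the scene stay as the last step left them, time stands still between calls to the robot, and variables do not carry over. Pictures are saved under pics/ and viewed, at most 10 in all, crops included, and the job is handed in when it is done.

Besides the shell and the picture viewer there is one more tool, called after "Request:" by a JSON object that holds its "method" and its "body", one argument or row to a line. apply_moves: Moves the arm, as the interface text tells. Its arguments: {"type":"object","properties":{"targets":{"type":"array","items":{"type":"object","properties":{"dp":{"type":"array","items":{"type":"number"}},"yaw":{"type":"number"}}}},"grip":{"type":"number"},"squeeze":{"type":"number"}},"required":["targets"]}

```bash
ls; mkdir -p pics; cat > h.py <<'E'
import numpy as np, cv2
from plant import get_state, cams, r
def pts(c):
    z=c["range_z"]; v,u=np.indices(z.shape)
    P=np.stack([(u-c["cx"])*z/c["fx"],(v-c["cy"])*z/c["fy"],z],-1)
    W=(P-c["t"])@np.asarray(c["R"]); W[z==0]=np.nan
    return W
def save(c,n,img=None):
    cv2.imwrite("pics/"+n,cv2.cvtColor(c["image"] if img is None else img,cv2.COLOR_RGB2BGR))
E
python3 - <<'E'
from h import *
a=[]
for n in("scene","top"):
    c=cams.capture(n); a.append(c["image"]); np.savez(n+"0.npz",**c)
    print(n,c["fx"],c["R"],c["t"], -np.array(c["R"]).T@c["t"])
    save(c,n+"0.png")
print(get_state())
E
```

```text
pics
scene 391.1968199346346 [[-0.59645477  0.80263704 -0.00393511]
 [ 0.42085886  0.30856599 -0.85303274]
 [-0.68346143 -0.51045157 -0.52184257]] [ 0.30271032 -0.09973473  1.62599743] [1.33383379 0.61780117 0.76462888]
top 362.4119718258467 [[-0.00818869 -0.99948612 -0.03099094]
 [-0.9884      0.01279024 -0.1513336 ]
 [ 0.15165222  0.02939222 -0.98799681]] [0.03115925 0.51358359 0.94657113] [ 0.36433157 -0.00324744  1.01389737]
{'time_s': 0.1, 'joints': array([-4.77202157e+01,  2.05874589e+01,  6.38860130e-01, -1.84108748e-02,
       -7.01347800e+01, -1.65072669e+01]), 'qd': array([-0.049162  ,  0.01165104,  0.13174211,  0.08719593, -0.00380057,
        0.04318142]), 'joint_torque': array([-2.50998710e-03, -5.84162593e+01,  2.93753850e+01,  7.01547951e+00,
        1.02282269e-02, -5.59702062e-05]), 'tcp_pos': array([ 0.29330118, -0.60750023,  0.24771154]), 'eef_rot': array([ 1.79915140e+02, -7.09835151e-03, -1.54233746e+02]), 'contact_force': array([-0.73236007,  0.65634991, -0.35785714]), 'moment': array([ 0.00601847,  0.02128533, -0.0013365 ]), 'gripper_force': 0.0, 'gripper_width': 0.0879948413252689}
```

View pics/scene0.png

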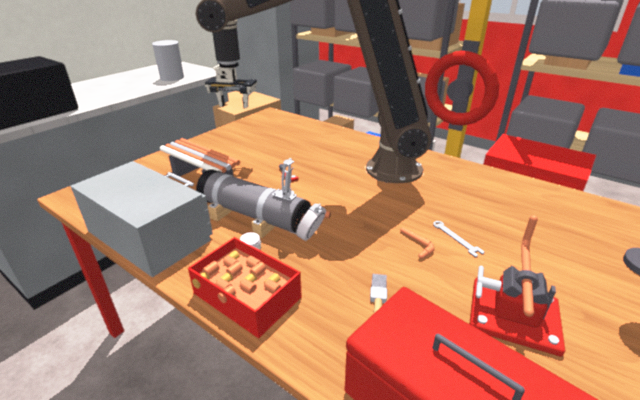

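View pics/top0.png

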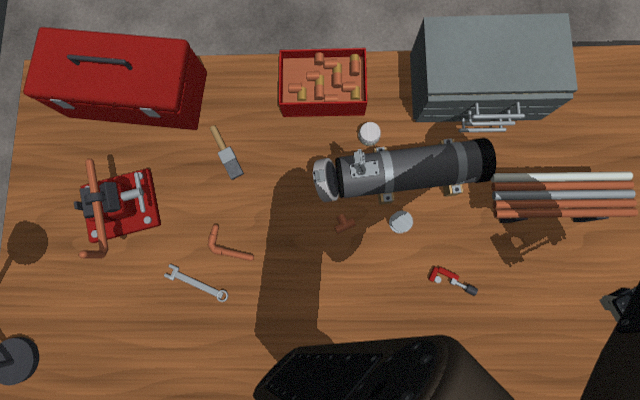

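The scene view shows the carrier with its upright latch at about (287,180) and the cap at (312,218). In the top view the tube runs from (495,160) to the cap at (325,180), with the latch at (363,163) and the cap towards world +y. Next I fit the tube.

```bash
cat > fit.py <<'E'
from h import *
from scipy.optimize import least_squares
Q=[]
for n,box in(("top",(345,490,135,205)),("scene",(200,310,165,240))):
    c=dict(np.load(n+"0.npz")); W=pts(c); u0,u1,v0,v1=box
    p=W[v0:v1,u0:u1].reshape(-1,3); p=p[np.isfinite(p).all(1)]
    print(n,len(p),p.min(0),p.max(0)); Q.append(p)
W=pts(dict(np.load("top0.npz")))
for uv in((495,160),(340,180),(325,180),(363,163)): print(uv,W[uv[1],uv[0]])
for k,p in enumerate(Q):
    p=p[(p[:,2]>.085)&(p[:,2]<.132)]
    def f(q,p=p):
        x0,a,zc=q; d=(p[:,0]-x0)*np.cos(a)+(p[:,1]+.2)*np.sin(a)
        return np.hypot(d,p[:,2]-zc)-.055
    s=least_squares(f,[np.median(p[:,0]),0,.075],loss="soft_l1",f_scale=.002)
    print(s.x,np.degrees(s.x[1]),np.median(abs(s.fun)))
    x0,a,zc=s.x; ax=np.array([-np.sin(a),np.cos(a),0]); ex=np.array([np.cos(a),np.sin(a),0])
    o=np.array([x0,-.2,0]); d=Q[k]-o; X,Y,Z=d@ex,d@ax,d[:,2]
    m=(abs(s.fun)<.003); y=Y[(Q[k][:,2]>.085)&(Q[k][:,2]<.132)][m]; print("tube y range",np.percentile(y,[0,.5,2,98,99.5,100]))
    h=Z>.14; print("latch"); 
    for z in np.arange(.14,.27,.01):
        b=(Z>=z)&(Z<z+.01)&(abs(X)<.05)
        if b.sum(): print(round(z,3),b.sum(),"x",X[b].min().round(4),X[b].max().round(4),"y",Y[b].min().round(4),Y[b].max().round(4))
E
python3 fit.py
```

```text
top 10104 [ 0.51375295 -0.45721652 -0.00769612] [ 0.72266767 -0.03549818  0.25951692]
scene 8216 [ 0.17958529 -0.65295765 -0.00571143] [0.80003313 0.04319356 0.24988876]
(495, 160) [ 0.60438257 -0.40730195  0.13003275]
(340, 180) [ 0.56104732 -0.02314435  0.12315651]
(325, 180) [0.56154307 0.01448838 0.123476  ]
(363, 163) [ 0.57297246 -0.07161547  0.23843571]
[0.59966587 0.11001692 0.0743591 ] 6.3035051310601755 0.0008979557347654002
tube y range [-0.20816766 -0.19776293 -0.18873956  0.16031817  0.16696635  0.17065662]
latch
0.14 8 x -0.0139 0.0087 y 0.1026 0.1483
0.15 7 x -0.0138 -0.0097 y 0.1309 0.1359
0.16 9 x -0.0176 -0.0098 y 0.1203 0.1339
0.17 7 x -0.018 -0.01 y 0.1236 0.1347
0.18 9 x -0.0177 -0.01 y 0.1244 0.1378
0.19 8 x -0.0175 0.0001 y 0.1227 0.1385
0.2 8 x -0.0173 -0.0101 y 0.1237 0.1416
0.21 7 x -0.0175 -0.0099 y 0.1266 0.1422
0.22 10 x -0.0176 -0.0069 y 0.1279 0.1473
0.23 18 x -0.0173 0.0094 y 0.1261 0.1509
0.24 22 x -0.0175 0.0146 y 0.1253 0.1489
0.25 122 x -0.0169 0.0157 y 0.1281 0.15
[0.59676222 0.10898322 0.07447154] 6.244278469137137 0.0015909868303029331
tube y range [-0.28115182 -0.25230509 -0.19085863  0.21267624  0.22635197  0.23918567]
latch
0.14 20 x -0.014 0.0161 y 0.1204 0.1385
0.15 23 x -0.0109 0.0176 y 0.122 0.1379
0.16 24 x -0.0084 0.0177 y 0.1213 0.1393
0.17 26 x -0.0111 0.0181 y 0.1251 0.1396
0.18 22 x -0.0077 0.0178 y 0.1231 0.1401
0.19 26 x -0.006 0.0201 y 0.1247 0.1426
0.2 25 x -0.0083 0.0185 y 0.1241 0.1443
0.21 32 x -0.0144 0.0174 y 0.1284 0.1455
0.22 26 x -0.0163 0.019 y 0.1293 0.1503
0.23 20 x -0.0158 0.0194 y 0.1267 0.152
0.24 12 x 0.0058 0.0181 y 0.1331 0.1508
```

```bash
cat >> h.py <<'E'
A=0.1095; ex=np.array([np.cos(A),np.sin(A),0]); ey=np.array([-np.sin(A),np.cos(A),0]); O0=np.array([.598,-.2,0])
def loc(W): 
    d=W-O0; return np.stack([d@ex,d@ey,d[...,2]],-1)
E
python3 - <<'E'
from h import *
for n,b in(("top",(300,510,120,215)),("scene",(180,340,140,250))):
    c=dict(np.load(n+"0.npz")); L=loc(pts(c)); u0,u1,v0,v1=b
    save(c,n+"crop0.png",cv2.resize(c["image"][v0:v1,u0:u1],None,fx=4 if n=="scene" else 3.8,fy=4 if n=="scene" else 3.8,interpolation=cv2.INTER_CUBIC))
    L=L[v0:v1,u0:u1].reshape(-1,3)
    t=L[(abs(L[:,0])<.02)&(L[:,2]>.1)&(L[:,2]<.2)]
    print(n)
    for y in np.arange(-.24,.26,.01):
        q=t[(t[:,1]>=y)&(t[:,1]<y+.01)]
        if len(q): print(round(y,2),len(q),np.percentile(q[:,2],[0,50,100]).round(4))
    if n=="top":
        q=L[(abs(L[:,0])<.06)&(L[:,2]>.1)]; print("extent",np.nanpercentile(q[:,1],[0,.2,1,99,99.8,100]))
E
```

```text
top
-0.22 1 [0.1274 0.1274 0.1274]
-0.21 53 [0.1252 0.1307 0.1332]
-0.2 65 [0.1237 0.1311 0.1342]
-0.19 67 [0.1236 0.1306 0.1351]
-0.18 69 [0.1233 0.1286 0.1337]
-0.17 63 [0.1219 0.1279 0.1345]
-0.16 67 [0.1215 0.1276 0.1319]
-0.15 60 [0.1216 0.1279 0.1318]
-0.14 66 [0.1245 0.1288 0.1333]
-0.13 60 [0.1249 0.1293 0.132 ]
-0.12 64 [0.1244 0.1285 0.1331]
-0.11 63 [0.1219 0.1273 0.1314]
-0.1 61 [0.1226 0.1279 0.1317]
-0.09 64 [0.1218 0.1279 0.1329]
-0.08 66 [0.1231 0.1282 0.1314]
-0.07 62 [0.1237 0.1273 0.1324]
-0.06 63 [0.1223 0.1271 0.1309]
-0.05 59 [0.1216 0.1275 0.1313]
-0.04 64 [0.1246 0.1277 0.1317]
-0.03 63 [0.1227 0.1279 0.1317]
-0.02 62 [0.1242 0.1278 0.1313]
-0.01 65 [0.1221 0.1277 0.1326]
0.0 63 [0.1225 0.1278 0.1338]
0.01 64 [0.1208 0.1279 0.1319]
0.02 64 [0.1231 0.1279 0.1308]
0.03 60 [0.1242 0.1278 0.1309]
0.04 63 [0.1219 0.1284 0.1323]
0.05 60 [0.1266 0.1294 0.1319]
0.06 64 [0.1245 0.129  0.1342]
0.07 63 [0.1235 0.1282 0.1334]
0.08 58 [0.1249 0.1349 0.1392]
0.09 65 [0.124  0.1362 0.1396]
0.1 65 [0.1236 0.136  0.1403]
0.11 42 [0.1244 0.1356 0.1403]
0.12 39 [0.1244 0.1462 0.
[... 1143 characters left out ...]
1244 0.128  0.1308]
0.01 17 [0.1226 0.1283 0.1316]
0.02 20 [0.1251 0.1281 0.1325]
0.03 22 [0.1249 0.128  0.1318]
0.04 20 [0.1254 0.128  0.1309]
0.05 16 [0.1244 0.1286 0.1321]
0.06 26 [0.1261 0.1292 0.1335]
0.07 20 [0.1221 0.1281 0.1327]
0.08 17 [0.1219 0.1345 0.139 ]
0.09 33 [0.1229 0.1359 0.1393]
0.1 24 [0.123  0.1351 0.1377]
0.11 18 [0.1244 0.1293 0.1386]
0.12 63 [0.1253 0.1555 0.1991]
0.13 121 [0.1236 0.1581 0.1989]
0.14 43 [0.1222 0.1364 0.1994]
0.15 38 [0.1233 0.1284 0.1388]
0.16 25 [0.1241 0.1271 0.1304]
0.17 34 [0.1001 0.1258 0.1299]
0.18 35 [0.1153 0.1241 0.13  ]
0.21 1 [0.1211 0.1211 0.1211]
0.22 33 [0.1181 0.125  0.1287]
0.23 37 [0.1143 0.1224 0.1377]
0.24 59 [0.1006 0.1143 0.1373]
```

View pics/scenecrop0.png

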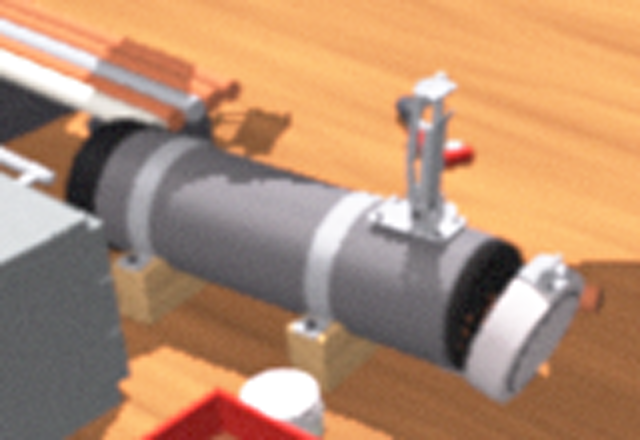

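Pivot is at about local Y 0.12, and the cap is tilted towards +y. I fly over the tube to just beyond the cap with the gripper closed.

Request:
{"method": "apply_moves", "body": {
  "targets": [
    {"dp":[0,0,0.04],"yaw":7},
    {"dp":[0,0.0,0.08],"yaw":14},
    {"dp":[0.01,0.03,0.1],"yaw":21},
    {"dp":[0.03,0.065,0.1],"yaw":28},
    {"dp":[0.045,0.1,0.1],"yaw":35},
    {"dp":[0.06,0.14,0.1],"yaw":42},
    {"dp":[0.075,0.18,0.1],"yaw":49},
    {"dp":[0.09,0.22,0.1],"yaw":56},
    {"dp":[0.105,0.26,0.1],"yaw":63},
    {"dp":[0.12,0.295,0.1],"yaw":70},
    {"dp":[0.135,0.33,0.1],"yaw":70.5},
    {"dp":[0.15,0.37,0.1],"yaw":70.5},
    {"dp":[0.165,0.41,0.1],"yaw":70.5},
    {"dp":[0.18,0.45,0.1],"yaw":70.5},
    {"dp":[0.195,0.49,0.1],"yaw":70.5},
    {"dp":[0.21,0.53,0.1],"yaw":70.5},
    {"dp":[0.225,0.57,0.1],"yaw":70.5},
    {"dp":[0.24,0.61,0.1],"yaw":70.5},
    {"dp":[0.257,0.65,0.1],"yaw":70.5},
    {"dp":[0.274,0.691,0.1],"yaw":70.5}
  ],
  "grip": 1
}}

```text
time_s: 1.77
tcp_pos: [0.563, 0.0743, 0.3485]
eef_rot: [-180.0, 0.0, -83.7]
contact_force: [1.4, 0.0, 0.2]
gripper_width: 0.0004
gripper_force: 0.0
```

Request:
{"method": "apply_moves", "body": {
  "targets": [
    {"dp":[0,0,-0.04]},
    {"dp":[0,0,-0.08]},
    {"dp":[0,0,-0.12]},
    {"dp":[0,0,-0.16]},
    {"dp":[0,0,-0.2]},
    {"dp":[0,0,-0.225]},
    {"dp":[0,0,-0.225]},
    {"dp":[0.001,-0.01,-0.225]},
    {"dp":[0.0015,-0.015,-0.225]},
    {"dp":[0.0015,-0.015,-0.225]}
  ]
}}

```text
$.targets[0]: bad value
```

```bash
python3 - <<'E'
from h import *
c=cams.capture("scene"); np.savez("scene1.npz",**c); save(c,"s1.png",cv2.resize(c["image"][120:260,220:400],None,fx=4,fy=4,interpolation=cv2.INTER_CUBIC))
s=get_state(); print(s["tcp_pos"],loc(s["tcp_pos"]),s["contact_force"])
E
```

```text
[0.56561887 0.07949972 0.34715678] [-0.0016431   0.28136441  0.34715678] [4.2713458  3.27742404 1.67660083]
```

View pics/s1.png

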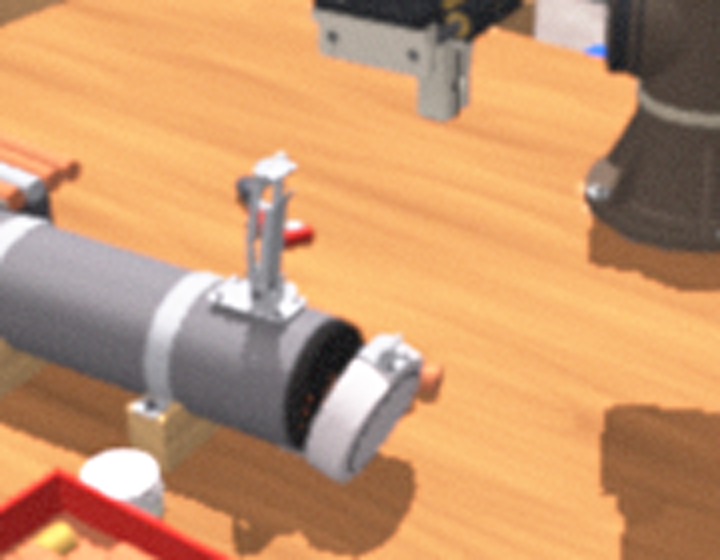

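The move was refused because the rows lacked a yaw. The picture shows the closed fingers above and beyond the cap (fingertips at crop (440,110)), the cap tilted at (365,410) and the claw head at (275,165). I repeat the descent with yaw in every row.

Request:
{"method": "apply_moves", "body": {
  "targets": [
    {"dp":[0,0,-0.04],"yaw":0},
    {"dp":[0,0,-0.08],"yaw":0},
    {"dp":[0,0,-0.12],"yaw":0},
    {"dp":[0,0,-0.16],"yaw":0},
    {"dp":[0,0,-0.2],"yaw":0},
    {"dp":[0,0,-0.225],"yaw":0},
    {"dp":[0,0,-0.225],"yaw":0},
    {"dp":[0.001,-0.01,-0.225],"yaw":0},
    {"dp":[0.0015,-0.015,-0.225],"yaw":0},
    {"dp":[0.0015,-0.015,-0.225],"yaw":0}
  ]
}}

```text
time_s: 2.65
tcp_pos: [0.5656, 0.0566, 0.1256]
eef_rot: [-179.8, 0.0, -83.8]
contact_force: [0.4, -0.5, -0.2]
gripper_width: 0.0004
gripper_force: 0.0
```

```bash
python3 - <<'E'
from h import *
s=get_state(); print(s["tcp_pos"],loc(s["tcp_pos"]),s["contact_force"])
L=loc(pts(dict(np.load("scene1.npz"))))
L=L[150:260,260:360].reshape(-1,3); L=L[np.isfinite(L).all(1)]
# outer face of the cap
f=L[(L[:,1]>.2)&(L[:,1]<.29)&(L[:,2]>.03)&(L[:,2]<.112)&(abs(L[:,0])<.05)]
for z in np.arange(.03,.15,.01):
    q=L[(L[:,1]>.14)&(L[:,1]<.29)&(abs(L[:,0])<.05)&(L[:,2]>=z)&(L[:,2]<z+.01)]
    if len(q): print(round(z,3),len(q),np.percentile(q[:,1],[5,50,80,90,95,99]).round(4))
h=L[(L[:,2]>.235)&(L[:,1]<.17)]; print("head",np.percentile(h,[2,50,98],axis=0).round(4))
E
```

```text
[0.565569   0.05660208 0.12557623] [-0.00419496  0.25860936  0.12557623] [ 0.42063965 -0.53496253 -0.19845877]
0.03 34 [0.1629 0.2219 0.2242 0.2246 0.2247 0.2249]
0.04 39 [0.1492 0.1854 0.2275 0.2279 0.2285 0.2287]
0.05 56 [0.1629 0.1842 0.2303 0.2313 0.2317 0.2321]
0.06 70 [0.174  0.178  0.2335 0.2349 0.2357 0.2361]
0.07 63 [0.1742 0.1763 0.2369 0.2379 0.2384 0.2388]
0.08 83 [0.1743 0.1862 0.24   0.2412 0.2423 0.2429]
0.09 129 [0.1527 0.1863 0.2401 0.2434 0.2441 0.2448]
0.1 169 [0.1465 0.2144 0.2424 0.2453 0.2463 0.247 ]
0.11 174 [0.1469 0.2167 0.2382 0.2451 0.2469 0.2484]
0.12 219 [0.1471 0.1747 0.2231 0.2333 0.2388 0.2443]
0.13 57 [0.1415 0.1519 0.2379 0.2403 0.2412 0.2433]
head [[-0.0153  0.1309  0.2359]
 [ 0.0043  0.1402  0.2528]
 [ 0.0164  0.1515  0.257 ]]
```

Request:
{"method": "apply_moves", "body": {
  "targets": [
    {"dp":[0.0015,-0.004,-0.003],"yaw":0},
    {"dp":[0.003,-0.008,-0.003],"yaw":0},
    {"dp":[0.004,-0.011,-0.003],"yaw":0},
    {"dp":[0.005,-0.014,-0.003],"yaw":0},
    {"dp":[0.0055,-0.017,-0.003],"yaw":0},
    {"dp":[0.006,-0.02,-0.003],"yaw":0},
    {"dp":[0.006,-0.02,-0.003],"yaw":0},
    {"dp":[0.006,-0.02,-0.003],"yaw":0}
  ]
}}

```text
time_s: 3.32
tcp_pos: [0.5701, 0.0366, 0.1203]
eef_rot: [180.0, -0.0, -83.8]
contact_force: [-0.7, 0.8, 0.2]
gripper_width: 0.0004
gripper_force: 0.1
```

Request:
{"method": "apply_moves", "body": {
  "targets": [
    {"dp":[0,-0.0015,0],"yaw":0},
    {"dp":[0,-0.003,0],"yaw":0},
    {"dp":[0,-0.004,0],"yaw":0},
    {"dp":[0,-0.004,0],"yaw":0}
  ]
}}

```text
time_s: 3.65
tcp_pos: [0.5704, 0.0331, 0.1206]
eef_rot: [-180.0, -0.0, -83.7]
contact_force: [-0.1, 1.9, 1.9]
gripper_width: 0.0006
gripper_force: 0.9
```

Request:
{"method": "apply_moves", "body": {
  "targets": [
    {"dp":[0,-0.001,0],"yaw":0},
    {"dp":[0,-0.002,0],"yaw":0},
    {"dp":[0,-0.002,0],"yaw":0}
  ]
}}

```text
time_s: 3.9
tcp_pos: [0.5705, 0.0311, 0.1206]
eef_rot: [-180.0, 0.0, -83.7]
contact_force: [0.9, 1.9, 1.9]
gripper_width: 0.0002
gripper_force: 1.0
```

Request:
{"method": "apply_moves", "body": {
  "targets": [
    {"dp":[0,-0.001,0],"yaw":0},
    {"dp":[0,-0.002,0],"yaw":0},
    {"dp":[0,-0.002,0],"yaw":0}
  ]
}}

```text
time_s: 4.15
tcp_pos: [0.5704, 0.029, 0.1206]
eef_rot: [-180.0, -0.0, -83.7]
contact_force: [0.4, 2.0, 0.5]
gripper_width: 0.0
gripper_force: 0.9
```

Request:
{"method": "apply_moves", "body": {
  "targets": [
    {"dp":[0,-0.001,0],"yaw":0},
    {"dp":[0,-0.002,0],"yaw":0},
    {"dp":[0,-0.002,0],"yaw":0}
  ]
}}

```text
time_s: 4.4
tcp_pos: [0.5704, 0.027, 0.1205]
eef_rot: [180.0, -0.0, -83.7]
contact_force: [1.0, 2.1, 0.7]
gripper_width: 0.0009
gripper_force: 0.9
```

Request:
{"method": "apply_moves", "body": {
  "targets": [
    {"dp":[0,-0.001,0],"yaw":0},
    {"dp":[0,-0.002,0],"yaw":0},
    {"dp":[0,-0.002,0],"yaw":0}
  ]
}}

```text
time_s: 4.65
tcp_pos: [0.5705, 0.0257, 0.1209]
eef_rot: [-180.0, 0.0, -83.7]
contact_force: [-1.3, 5.3, 3.9]
gripper_width: 0.0004
gripper_force: 2.9
```

Seal contact. I press a little more.

Request:
{"method": "apply_moves", "body": {
  "targets": [
    {"dp":[0,-0.0007,0],"yaw":0},
    {"dp":[0,-0.0007,0],"yaw":0},
    {"dp":[0,-0.0007,0],"yaw":0}
  ]
}}

```text
time_s: 4.9
tcp_pos: [0.5706, 0.0254, 0.121]
eef_rot: [-179.9, 0.1, -83.7]
contact_force: [-1.7, 7.7, 4.5]
gripper_width: 0.0006
gripper_force: 3.9
```

Request:
{"method": "apply_moves", "body": {
  "targets": [
    {"dp":[0,-0.0003,0],"yaw":0},
    {"dp":[0,-0.0003,0],"yaw":0},
    {"dp":[0,0.01,0],"yaw":0},
    {"dp":[0,0.03,0],"yaw":0},
    {"dp":[0,0.03,0.04],"yaw":0},
    {"dp":[0,0.03,0.08],"yaw":0},
    {"dp":[0,0.03,0.12],"yaw":0},
    {"dp":[0,0.03,0.16],"yaw":0},
    {"dp":[0,0.03,0.2],"yaw":0},
    {"dp":[0,0.03,0.205],"yaw":0},
    {"dp":[0,0.03,0.205],"yaw":0},
    {"dp":[0,0.03,0.205],"yaw":0}
  ],
  "grip": 1
}}

```text
time_s: 5.9
tcp_pos: [0.5699, 0.0544, 0.3252]
eef_rot: [180.0, 0.0, -83.8]
contact_force: [-0.1, 0.7, -1.1]
gripper_width: 0.0004
gripper_force: 0.0
```

```bash
python3 - <<'E'
from h import *
s=get_state(); print(s["tcp_pos"],loc(s["tcp_pos"]),s["contact_force"])
for n in("scene","top"):
    c=cams.capture(n); np.savez(n+"2.npz",**c); L=loc(pts(c)).reshape(-1,3); L=L[np.isfinite(L).all(1)&(abs(L[:,0])<.04)]
    print(n)
    for z in np.arange(.14,.27,.01):
        q=L[(L[:,2]>=z)&(L[:,2]<z+.01)&(L[:,1]>.08)&(L[:,1]<.175)]
        if len(q)>3: print(round(z,3),len(q),"Y",np.percentile(q[:,1],[2,50,98]).round(4),"X",np.percentile(q[:,0],[2,50,98]).round(4))
    k=L[(L[:,1]>.185)&(L[:,1]<.24)&(L[:,2]>.132)&(L[:,2]<.16)]; print("keeper",len(k),np.percentile(k,[2,50,98],axis=0).round(4) if len(k) else "")
    k=L[(L[:,1]>.175)&(L[:,1]<.24)&(L[:,2]>.115)&(L[:,2]<.135)]; print("cap top",np.percentile(k,[2,98],axis=0).round(4))
    if n=="scene": save(c,"s2.png",cv2.resize(c["image"][140:240,240:360],None,fx=6,fy=6,interpolation=cv2.INTER_CUBIC))
E
```

```text
[0.56989763 0.05444903 0.32521316] [-1.27540487e-04  2.55996162e-01  3.25213163e-01] [-0.11882529  0.663086   -1.10335717]
scene
0.14 22 Y [0.1218 0.1326 0.1379] X [-0.0136  0.0049  0.0139]
0.15 24 Y [0.1209 0.1337 0.1372] X [-0.012   0.01    0.0145]
0.16 23 Y [0.1226 0.1323 0.138 ] X [-0.0109  0.0098  0.0178]
0.17 28 Y [0.1261 0.1357 0.1396] X [-0.0111  0.0067  0.0163]
0.18 20 Y [0.1243 0.1349 0.1406] X [-0.008   0.0092  0.0162]
0.19 26 Y [0.1237 0.1362 0.1428] X [-0.0092  0.0091  0.017 ]
0.2 26 Y [0.1263 0.1418 0.1446] X [-0.0082  0.0088  0.0173]
0.21 27 Y [0.1286 0.1376 0.1459] X [-0.0154  0.0089  0.0158]
0.22 26 Y [0.1298 0.1377 0.1501] X [-0.0162  0.0068  0.0177]
0.23 23 Y [0.1277 0.1374 0.1528] X [-0.0148  0.0046  0.0168]
0.24 13 Y [0.1338 0.1398 0.1516] X [-0.0108  0.0136  0.0181]
0.25 48 Y [0.1314 0.1416 0.1524] X [-0.017   0.0025  0.0173]
keeper 63 [[-0.0132  0.1888  0.1322]
 [ 0.0024  0.2063  0.1347]
 [ 0.0168  0.2193  0.1488]]
cap top [[-0.0279  0.1758  0.1155]
 [ 0.0368  0.2213  0.1347]]
top
0.14 6 Y [0.1212 0.1394 0.1504] X [-0.0125 -0.0058  0.0115]
0.15 8 Y [0.1306 0.1332 0.1359] X [-0.0124 -0.0111 -0.0083]
0.16 9 Y [0.1201 0.1287 0.1312] X [-0.0161 -0.0143 -0.0083]
0.17 8 Y [0.1234 0.131  0.1365] X [-0.0156 -0.0089 -0.0081]
0.18 10 Y [0.1225 0.1287 0.1373] X [-0.0157 -0.0144 -0.0085]
0.19 5 Y [0.1256 0.1334 0.1365] X [-0.0157 -0.0089  0.0016]
0.2 9 Y [0.1234 0.134  0.1409] X [-0.0158 -0.009  -0.0081]
0.21 8 Y [0.1267 0.1343 0.1417] X [-0.0161 -0.012  -0.007 ]
0.22 10 Y [0.1282 0.136  0.1467] X [-0.0159 -0.0117 -0.0056]
0.23 22 Y [0.1264 0.1417 0.1506] X [-0.0159 -0.0048  0.0124]
0.24 15 Y [0.1247 0.1305 0.1464] X [-0.0157 -0.0028  0.0153]
0.25 124 Y [0.1291 0.1393 0.1489] X [-0.0155  0.0003  0.0162]
keeper 120 [[-1.370e-02  1.884e-01  1.321e-01]
 [-1.000e-04  2.014e-01  1.344e-01]
 [ 1.530e-02  2.158e-01  1.494e-01]]
cap top [[-0.0359  0.1759  0.1158]
 [ 0.0374  0.2174  0.1345]]
```

View pics/s2.png

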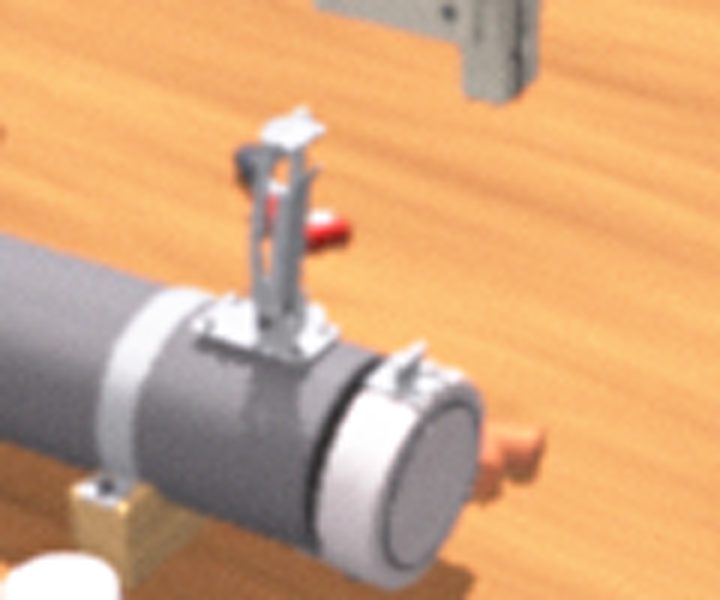

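The cap is on its seal (crop (400,480)). The keeper lip is at crop (412,362), the claw arms are at (262,230) with the head on top at (290,130), and the lever is behind at (292,240). Next I go over the claw head with the jaws open.

Request:
{"method": "apply_moves", "body": {
  "targets": [
    {"dp":[0.005,-0.04,0],"yaw":0},
    {"dp":[0.009,-0.08,0],"yaw":0},
    {"dp":[0.0135,-0.114,0],"yaw":0},
    {"dp":[0.0135,-0.114,0],"yaw":0},
    {"dp":[0.0135,-0.114,0],"yaw":0},
    {"dp":[0.0135,-0.114,-0.02],"yaw":0},
    {"dp":[0.0135,-0.114,-0.04],"yaw":0},
    {"dp":[0.0135,-0.114,-0.055],"yaw":0},
    {"dp":[0.0135,-0.114,-0.062],"yaw":0},
    {"dp":[0.0135,-0.114,-0.062],"yaw":0},
    {"dp":[0.0135,-0.114,-0.062],"yaw":0}
  ],
  "grip": -0.36
}}

```text
time_s: 6.92
tcp_pos: [0.5839, -0.0591, 0.2635]
eef_rot: [179.9, -0.0, -83.7]
contact_force: [-0.1, 0.3, 0.0]
gripper_width: 0.0592
gripper_force: 0.0
```

Request:
{"method": "apply_moves", "body": {
  "targets": [
    {"dp":[0,0,0],"yaw":0},
    {"dp":[0,0,0],"yaw":0},
    {"dp":[0,0,0],"yaw":0},
    {"dp":[0,0,0],"yaw":0},
    {"dp":[0,0,0],"yaw":0},
    {"dp":[0,0,0],"yaw":0}
  ],
  "grip": 1,
  "squeeze": 30
}}

```text
time_s: 7.42
tcp_pos: [0.5824, -0.0599, 0.2642]
eef_rot: [179.9, -0.0, -83.7]
contact_force: [-7.0, 0.9, 6.9]
gripper_width: 0.0335
gripper_force: 30.0
```

```bash
python3 - <<'E'
from h import *
s=get_state(); print(s["tcp_pos"],loc(s["tcp_pos"]),s["contact_force"],s["moment"])
c=cams.capture("scene"); save(c,"s3.png",cv2.resize(c["image"][110:230,230:370],None,fx=5,fy=5,interpolation=cv2.INTER_CUBIC))
E
```

```text
[ 0.58241432 -0.05994522  0.26419502] [-1.86968516e-04  1.40919198e-01  2.64195020e-01] [-6.96455859  0.85980494  6.86452482] [ 0.15889726  2.81955423 -0.06516396]
```

View pics/s3.png

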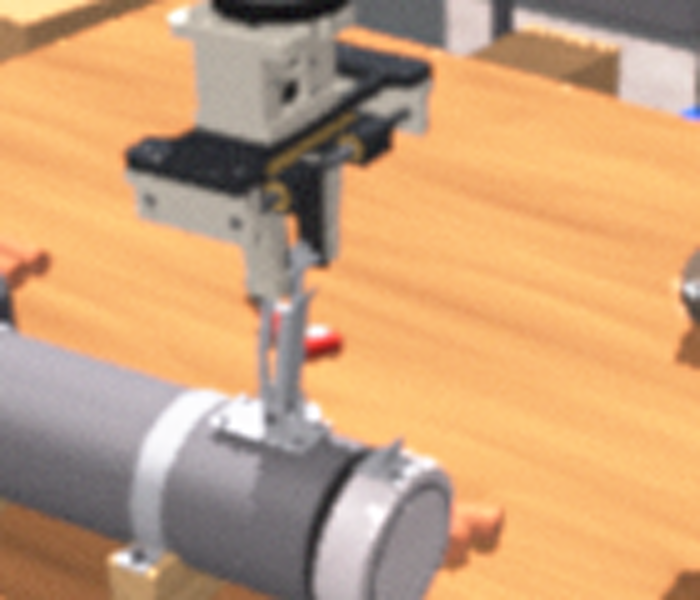

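The claw head is gripped (width 33.5 mm) with the fingers astride it at crop (285,280). I lead it over towards the cap along the arc.

Request:
{"method": "apply_moves", "body": {
  "targets": [
    {"dp":[-0.0024,0.008,-0.002],"yaw":0},
    {"dp":[-0.0033,0.016,-0.0045],"yaw":0},
    {"dp":[-0.0042,0.025,-0.0077],"yaw":0},
    {"dp":[-0.0052,0.034,-0.011],"yaw":0},
    {"dp":[-0.0052,0.034,-0.011],"yaw":0}
  ]
}}

```text
time_s: 7.88
tcp_pos: [0.578, -0.0247, 0.2519]
eef_rot: [179.9, -0.0, -83.7]
contact_force: [-3.1, -1.3, 1.9]
gripper_width: 0.0332
gripper_force: 30.0
```

Request:
{"method": "apply_moves", "body": {
  "targets": [
    {"dp":[-0.0014,0.009,-0.0045],"yaw":0},
    {"dp":[-0.0024,0.0167,-0.009],"yaw":0},
    {"dp":[-0.0033,0.0237,-0.015],"yaw":0},
    {"dp":[-0.0037,0.0296,-0.021],"yaw":0},
    {"dp":[-0.0042,0.035,-0.028],"yaw":0},
    {"dp":[-0.0047,0.04,-0.035],"yaw":0},
    {"dp":[-0.0047,0.04,-0.035],"yaw":0}
  ]
}}

```text
time_s: 8.47
tcp_pos: [0.5735, 0.0155, 0.2159]
eef_rot: [179.9, 0.0, -83.7]
contact_force: [-2.3, -1.2, 1.0]
gripper_width: 0.0327
gripper_force: 30.0
```

```bash
python3 - <<'E'
from h import *
s=get_state(); print(s["tcp_pos"],loc(s["tcp_pos"]),s["contact_force"],s["moment"])
c=cams.capture("scene"); np.savez("scene4.npz",**c); save(c,"s4.png",cv2.resize(c["image"][110:230,230:370],None,fx=5,fy=5,interpolation=cv2.INTER_CUBIC))
E
```

```text
[0.57349568 0.01554831 0.21587909] [-0.00080216  0.21693523  0.21587909] [-2.27846998 -1.23658853  0.96589638] [-0.73991375  1.0892538  -0.09278627]
```

View pics/s4.png

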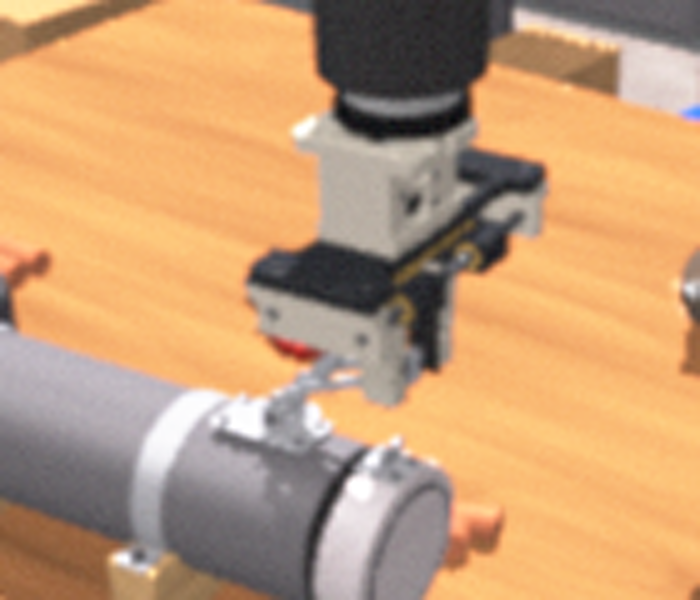

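The claw is led down and outwards at crop (350,370) and the lever comes along with it. I continue down, watching the forces.

Request:
{"method": "apply_moves", "body": {
  "targets": [
    {"dp":[-0.0004,0.0035,-0.0065],"yaw":0},
    {"dp":[-0.0007,0.006,-0.013],"yaw":0},
    {"dp":[-0.0009,0.008,-0.0195],"yaw":0},
    {"dp":[-0.0011,0.01,-0.026],"yaw":0},
    {"dp":[-0.0011,0.01,-0.026],"yaw":0}
  ]
}}

```text
time_s: 8.93
tcp_pos: [0.5726, 0.0248, 0.1902]
eef_rot: [179.9, 0.0, -83.7]
contact_force: [-3.4, -0.1, 1.5]
gripper_width: 0.0329
gripper_force: 30.0
```

```bash
python3 - <<'E'
from h import *
for n in("scene","top"):
    L=loc(pts(dict(np.load(n+"2.npz")))).reshape(-1,3); L=L[np.isfinite(L).all(1)&(abs(L[:,0])<.02)]
    for z in(.138,.141,.144,.147):
        q=L[(L[:,2]>=z)&(L[:,2]<z+.003)&(L[:,1]>.185)&(L[:,1]<.24)]
        print(n,z,len(q),np.sort(q[:,1]).round(4))
    q=L[(L[:,2]>.08)&(L[:,2]<.13)&(L[:,1]>.19)&(L[:,1]<.24)]; print("cap face",np.percentile(q[:,1],[90,95,99]))
s=get_state();print(loc(s["tcp_pos"]))
E
```

```text
scene 0.138 4 [0.2021 0.2045 0.2061 0.2062]
scene 0.141 2 [0.2067 0.2086]
scene 0.144 7 [0.2045 0.2052 0.2056 0.206  0.208  0.2081 0.2081]
scene 0.147 4 [0.2055 0.2062 0.208  0.2081]
cap face [0.22171569 0.22200178 0.22264677]
top 0.138 1 [0.2008]
top 0.141 3 [0.2011 0.2014 0.2039]
top 0.144 8 [0.2015 0.2018 0.2021 0.203  0.2043 0.2045 0.2064 0.2067]
top 0.147 12 [0.2024 0.2028 0.2034 0.2037 0.204  0.2049 0.2052 0.2055 0.2058 0.2061
 0.2064 0.207 ]
cap face [0.21836357 0.21931342 0.21989753]
[-0.00069123  0.22618898  0.19020999]
```

Request:
{"method": "apply_moves", "body": {
  "targets": [
    {"dp":[0,0,-0.005],"yaw":0},
    {"dp":[0,0,-0.01],"yaw":0},
    {"dp":[0,0,-0.014],"yaw":0},
    {"dp":[0,0,-0.018],"yaw":0},
    {"dp":[0,0,-0.018],"yaw":0}
  ]
}}

```text
time_s: 9.35
tcp_pos: [0.5726, 0.0253, 0.1728]
eef_rot: [180.0, 0.1, -83.7]
contact_force: [-5.2, 3.0, 1.3]
gripper_width: 0.0332
gripper_force: 30.0
```

Request:
{"method": "apply_moves", "body": {
  "targets": [
    {"dp":[-0.0008,0,-0.002],"yaw":0},
    {"dp":[-0.0008,0,-0.004],"yaw":0},
    {"dp":[-0.0008,0,-0.004],"yaw":0}
  ]
}}

```text
time_s: 9.6
tcp_pos: [0.5724, 0.0251, 0.1694]
eef_rot: [-180.0, 0.0, -83.7]
contact_force: [-2.7, 3.5, 2.4]
gripper_width: 0.0328
gripper_force: 30.0
```

Request:
{"method": "apply_moves", "body": {
  "targets": [
    {"dp":[0,0,-0.001],"yaw":0},
    {"dp":[0,0,-0.002],"yaw":0},
    {"dp":[0,0,-0.002],"yaw":0}
  ]
}}

```text
time_s: 9.85
tcp_pos: [0.5725, 0.0249, 0.1676]
eef_rot: [-180.0, 0.0, -83.7]
contact_force: [-2.9, 3.7, 1.0]
gripper_width: 0.0333
gripper_force: 30.0
```

Request:
{"method": "apply_moves", "body": {
  "targets": [
    {"dp":[0,0,-0.001],"yaw":0},
    {"dp":[0,0,-0.002],"yaw":0},
    {"dp":[0,0,-0.002],"yaw":0}
  ]
}}

```text
time_s: 10.1
tcp_pos: [0.5724, 0.0247, 0.1656]
eef_rot: [-180.0, 0.0, -83.7]
contact_force: [-2.1, 4.2, 1.2]
gripper_width: 0.033
gripper_force: 30.0
```

```bash
python3 - <<'E'
from h import *
s=get_state(); print(s["tcp_pos"],loc(s["tcp_pos"]),s["contact_force"],s["moment"])
c=cams.capture("scene"); np.savez("scene5.npz",**c); save(c,"s5.png",cv2.resize(c["image"][150:220,270:350],None,fx=8,fy=8,interpolation=cv2.INTER_CUBIC))
E
```

```text
[0.57241329 0.02465551 0.16556349] [-0.00088282  0.22610616  0.16556349] [-2.08807384  4.22213508  1.21985202] [1.25946247 0.96440901 0.02505517]
```

View pics/s5.png

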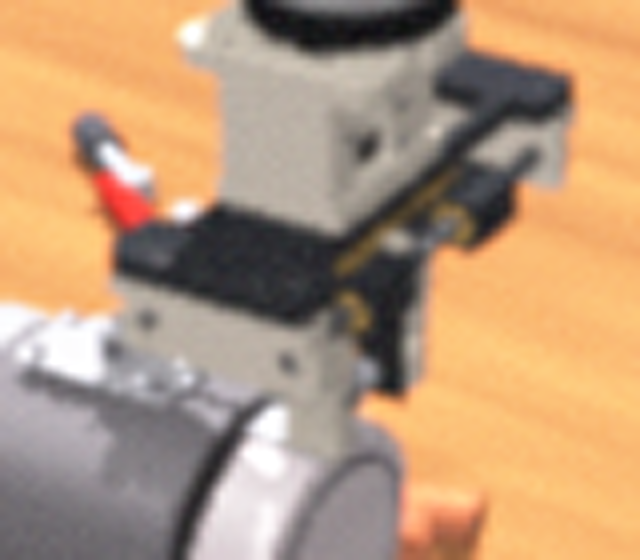

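Request:
{"method": "apply_moves", "body": {
  "targets": [
    {"dp":[0.0002,-0.002,0],"yaw":0},
    {"dp":[0.0004,-0.004,0],"yaw":0},
    {"dp":[0.0007,-0.006,0],"yaw":0},
    {"dp":[0.0007,-0.006,0],"yaw":0}
  ]
}}

```text
time_s: 10.48
tcp_pos: [0.573, 0.0193, 0.1655]
eef_rot: [-180.0, 0.1, -83.7]
contact_force: [-3.7, 7.5, 1.6]
gripper_width: 0.0332
gripper_force: 30.0
```

Request:
{"method": "apply_moves", "body": {
  "targets": [
    {"dp":[0.0002,-0.0015,0],"yaw":0},
    {"dp":[0.0003,-0.003,0],"yaw":0},
    {"dp":[0.0003,-0.003,0],"yaw":0}
  ]
}}

```text
time_s: 10.73
tcp_pos: [0.5734, 0.0163, 0.1655]
eef_rot: [-180.0, 0.1, -83.7]
contact_force: [-3.8, 7.2, 1.5]
gripper_width: 0.0329
gripper_force: 30.0
```

Request:
{"method": "apply_moves", "body": {
  "targets": [
    {"dp":[0.0002,-0.0015,0],"yaw":0},
    {"dp":[0.0002,-0.002,0],"yaw":0},
    {"dp":[0.0002,-0.002,0],"yaw":0}
  ]
}}

```text
time_s: 10.98
tcp_pos: [0.5735, 0.0142, 0.1656]
eef_rot: [-180.0, 0.1, -83.7]
contact_force: [-2.8, 6.7, 1.0]
gripper_width: 0.033
gripper_force: 30.0
```

Request:
{"method": "apply_moves", "body": {
  "targets": [
    {"dp":[0.0001,-0.001,0],"yaw":0},
    {"dp":[0.0001,-0.001,0],"yaw":0},
    {"dp":[0.0001,-0.001,0],"yaw":0}
  ]
}}

```text
time_s: 11.23
tcp_pos: [0.5736, 0.0133, 0.1656]
eef_rot: [-180.0, 0.1, -83.7]
contact_force: [-2.8, 7.6, 1.3]
gripper_width: 0.0332
gripper_force: 30.0
```

Request:
{"method": "apply_moves", "body": {
  "targets": [
    {"dp":[0.0001,-0.001,0],"yaw":0},
    {"dp":[0.0002,-0.002,0],"yaw":0},
    {"dp":[0.0002,-0.002,0],"yaw":0}
  ]
}}

```text
time_s: 11.48
tcp_pos: [0.5739, 0.0117, 0.1656]
eef_rot: [-179.9, 0.1, -83.7]
contact_force: [-2.9, 9.9, 1.7]
gripper_width: 0.0333
gripper_force: 30.0
```

Request:
{"method": "apply_moves", "body": {
  "targets": [
    {"dp":[0.0001,-0.001,0],"yaw":0},
    {"dp":[0.0001,-0.0015,0],"yaw":0},
    {"dp":[0.0001,-0.0015,0],"yaw":0}
  ]
}}

```text
time_s: 11.73
tcp_pos: [0.574, 0.0107, 0.1657]
eef_rot: [-179.9, 0.1, -83.7]
contact_force: [-4.0, 12.7, 3.3]
gripper_width: 0.033
gripper_force: 30.0
```

Request:
{"method": "apply_moves", "body": {
  "targets": [
    {"dp":[0.0001,-0.0006,0],"yaw":0},
    {"dp":[0.0001,-0.001,0],"yaw":0},
    {"dp":[0.0001,-0.001,0],"yaw":0}
  ]
}}

```text
time_s: 11.98
tcp_pos: [0.5741, 0.0101, 0.1658]
eef_rot: [-179.9, 0.2, -83.7]
contact_force: [-5.5, 13.6, 4.9]
gripper_width: 0.033
gripper_force: 30.0
```

Request:
{"method": "apply_moves", "body": {
  "targets": [
    {"dp":[0.0,-0.0004,-0.0005],"yaw":0},
    {"dp":[0.0,-0.0008,-0.001],"yaw":0},
    {"dp":[0.0,-0.0008,-0.001],"yaw":0}
  ]
}}

```text
time_s: 12.23
tcp_pos: [0.5742, 0.0096, 0.165]
eef_rot: [-179.9, 0.2, -83.7]
contact_force: [-5.3, 15.6, 5.1]
gripper_width: 0.0331
gripper_force: 30.0
```

Request:
{"method": "apply_moves", "body": {
  "targets": [
    {"dp":[0.0,0,-0.0007],"yaw":0},
    {"dp":[0.0,-0.0001,-0.0015],"yaw":0},
    {"dp":[0.0,-0.0001,-0.0015],"yaw":0}
  ]
}}

```text
time_s: 12.48
tcp_pos: [0.5742, 0.0094, 0.1636]
eef_rot: [-179.9, 0.2, -83.7]
contact_force: [-6.4, 15.9, 5.5]
gripper_width: 0.0332
gripper_force: 30.0
```

Request:
{"method": "apply_moves", "body": {
  "targets": [
    {"dp":[0.0,0,-0.0007],"yaw":0},
    {"dp":[0.0,-0.0001,-0.0015],"yaw":0},
    {"dp":[0.0,-0.0001,-0.0015],"yaw":0}
  ]
}}

```text
time_s: 12.73
tcp_pos: [0.5743, 0.0091, 0.1622]
eef_rot: [-179.9, 0.2, -83.7]
contact_force: [-5.6, 13.9, 6.0]
gripper_width: 0.033
gripper_force: 30.0
```

Request:
{"method": "apply_moves", "body": {
  "targets": [
    {"dp":[0.0,-0.0005,0],"yaw":0},
    {"dp":[0.0,-0.0009,0],"yaw":0},
    {"dp":[0.0,-0.0009,0],"yaw":0}
  ]
}}

```text
time_s: 12.98
tcp_pos: [0.5744, 0.0088, 0.1623]
eef_rot: [-179.9, 0.2, -83.7]
contact_force: [-6.7, 17.7, 6.4]
gripper_width: 0.0331
gripper_force: 30.0
```

Request:
{"method": "apply_moves", "body": {
  "targets": [
    {"dp":[0,0,0],"yaw":0},
    {"dp":[0,0,0],"yaw":0},
    {"dp":[0,0,0],"yaw":0},
    {"dp":[0,0,0],"yaw":0}
  ],
  "grip": -0.36
}}

```text
time_s: 13.32
tcp_pos: [0.574, 0.0056, 0.1616]
eef_rot: [-180.0, -0.0, -83.7]
contact_force: [-0.2, -0.1, 0.3]
gripper_width: 0.0545
gripper_force: 0.0
```

```bash
python3 - <<'E'
from h import *
s=get_state(); print(s["tcp_pos"],loc(s["tcp_pos"]),s["contact_force"],s["moment"],s["gripper_width"])
c=cams.capture("scene"); np.savez("scene6.npz",**c); save(c,"s6.png",cv2.resize(c["image"][150:220,260:350],None,fx=8,fy=8,interpolation=cv2.INTER_CUBIC))
E
```

```text
[0.57397849 0.00555098 0.16155249] [-0.00141476  0.20694501  0.16155249] [-0.2126646  -0.09951186  0.34350496] [ 0.02071482  0.09303297 -0.02101796] 0.054451362053385785
```

View pics/s6.png

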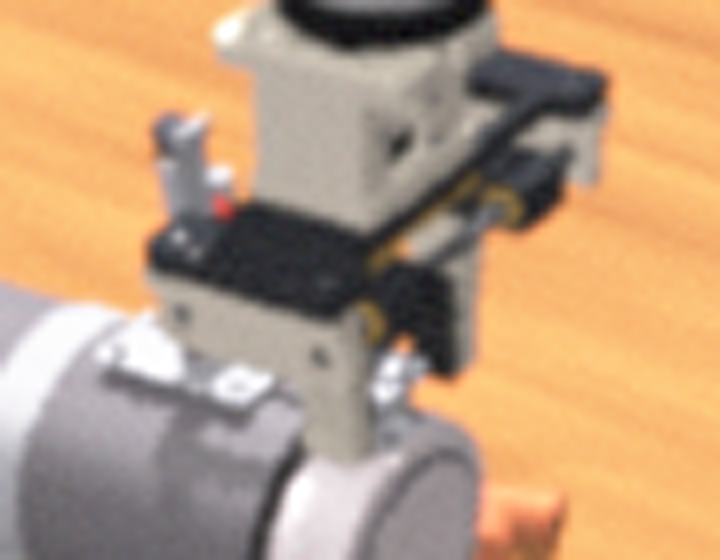

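The claw head stays down at the keeper (crop (395,370)) with the jaws open, and the lever stands upright at (180,170). I back off upwards, then look.

Request:
{"method": "apply_moves", "body": {
  "targets": [
    {"dp":[0,0,0.015],"yaw":0},
    {"dp":[0,0.0,0.04],"yaw":0},
    {"dp":[-0.001,0.01,0.075],"yaw":0},
    {"dp":[-0.002,0.02,0.1],"yaw":0},
    {"dp":[-0.002,0.02,0.1],"yaw":0},
    {"dp":[-0.002,0.02,0.1],"yaw":0},
    {"dp":[-0.002,0.02,0.1],"yaw":0}
  ]
}}

```text
time_s: 13.95
tcp_pos: [0.5714, 0.0258, 0.2611]
eef_rot: [180.0, 0.0, -83.7]
contact_force: [0.6, -0.2, -0.4]
gripper_width: 0.0597
gripper_force: 0.0
```

```bash
python3 - <<'E'
from h import *
s=get_state(); print(s["tcp_pos"],loc(s["tcp_pos"]),s["contact_force"])
for n in("scene","top"):
    c=cams.capture(n); np.savez(n+"7.npz",**c); L=loc(pts(c)).reshape(-1,3); L=L[np.isfinite(L).all(1)&(abs(L[:,0])<.03)]
    print(n)
    for z in np.arange(.14,.25,.01):
        q=L[(L[:,2]>=z)&(L[:,2]<z+.01)&(L[:,1]>.06)&(L[:,1]<.23)]
        if len(q)>2: print(round(z,3),len(q),"Y",np.percentile(q[:,1],[2,50,98]).round(4),"X",np.percentile(q[:,0],[2,98]).round(4))
    if n=="scene": save(c,"s7.png",cv2.resize(c["image"][140:220,250:350],None,fx=7,fy=7,interpolation=cv2.INTER_CUBIC))
E
```

```text
[0.57143392 0.02582034 0.26107986] [-0.00172903  0.22737104  0.26107986] [ 0.57258184 -0.18151517 -0.41269124]
scene
0.14 32 Y [0.12   0.1364 0.2123] X [-0.0143  0.0169]
0.15 117 Y [0.1235 0.1928 0.2126] X [-0.0175  0.0171]
0.16 94 Y [0.1183 0.1444 0.1994] X [-0.0174  0.0186]
0.17 19 Y [0.1222 0.1296 0.1326] X [-0.0099  0.0099]
0.18 20 Y [0.1203 0.1273 0.1306] X [-0.0092  0.0098]
0.19 22 Y [0.1188 0.1262 0.1301] X [-0.0095  0.0105]
0.2 21 Y [0.1171 0.1249 0.1277] X [-0.0114  0.0099]
0.21 19 Y [0.1155 0.1235 0.1265] X [-0.0076  0.0121]
0.22 17 Y [0.1156 0.1237 0.1268] X [-0.008   0.0099]
0.23 11 Y [0.1242 0.1257 0.2021] X [-0.0255  0.0095]
top
0.14 8 Y [0.0891 0.1335 0.1517] X [-0.0127  0.0124]
0.15 39 Y [0.1278 0.1729 0.2108] X [-0.0154  0.0175]
0.16 106 Y [0.1175 0.1443 0.1776] X [-0.016   0.0181]
0.17 17 Y [0.1209 0.1283 0.1321] X [-0.0145  0.0136]
0.18 13 Y [0.1194 0.1272 0.1282] X [-0.0091  0.0107]
0.19 15 Y [0.1179 0.1254 0.1265] X [-0.0087  0.0103]
0.2 15 Y [0.1156 0.124  0.1252] X [-0.0094  0.0099]
0.21 13 Y [0.1147 0.1227 0.1236] X [-0.0089  0.0093]
0.22 12 Y [0.1132 0.1184 0.1226] X [-0.0087  0.0109]
0.23 13 Y [0.1209 0.1232 0.1243] X [-0.0079  0.0084]
```

View pics/s7.png

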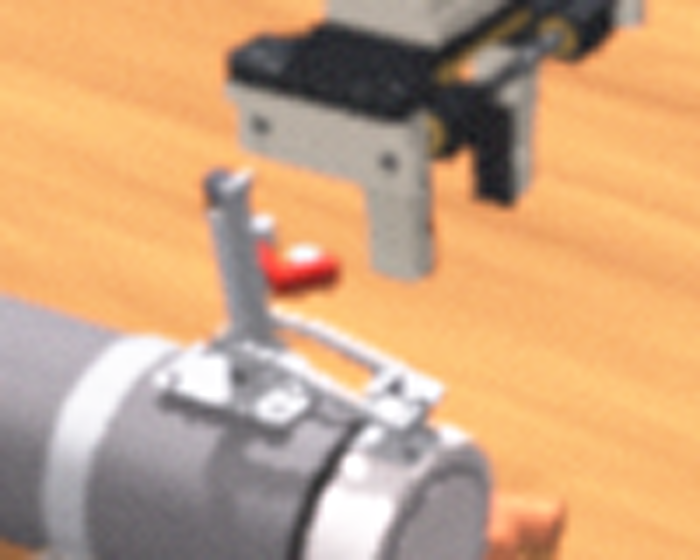

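The claw is hooked over the keeper (crop (405,395)) with nothing holding it, and the lever stands at about 1.4 rad at (235,260). I close the fingers and approach the lever's cap side.

Request:
{"method": "apply_moves", "body": {
  "targets": [
    {"dp":[0.002,-0.015,0],"yaw":0},
    {"dp":[0.004,-0.03,-0.005],"yaw":0},
    {"dp":[0.006,-0.045,-0.01],"yaw":0},
    {"dp":[0.008,-0.06,-0.018],"yaw":0},
    {"dp":[0.01,-0.072,-0.018],"yaw":0},
    {"dp":[0.01,-0.072,-0.018],"yaw":0},
    {"dp":[0.01,-0.072,-0.018],"yaw":0},
    {"dp":[0.01,-0.072,-0.018],"yaw":0}
  ],
  "grip": 1
}}

```text
time_s: 14.72
tcp_pos: [0.5818, -0.0459, 0.2435]
eef_rot: [180.0, -0.0, -83.8]
contact_force: [-0.2, -0.6, 0.4]
gripper_width: 0.0116
gripper_force: 0.0
```

```bash
python3 - <<'E'
from h import *
s=get_state(); p=s["tcp_pos"]; print(p,loc(p),s["contact_force"],s["gripper_width"])
for L in(1.2,1.0,.85,.7,.55,.4,.3,.2,.1,.05,0):
    P=.072*np.array([-np.cos(L),np.sin(L)])+.005*np.array([np.sin(L),np.cos(L)])
    T=O0+ey*(.130+P[0]+.0095)+[0,0,.172+P[1]]; print(L,(T-p).round(4))
E
```

```text
[ 0.5818348  -0.0459425   0.24349196] [0.00076723 0.15490138 0.24349196] [-0.24761455 -0.59148978  0.43292559] 0.011599385678466126
1.2 [ 0.0033 -0.0367 -0.0026]
1.0 [ 0.0047 -0.0499 -0.0082]
0.85 [ 0.0057 -0.0589 -0.0141]
0.7 [ 0.0066 -0.0669 -0.0213]
0.55 [ 0.0073 -0.0738 -0.0296]
0.4 [ 0.008  -0.0794 -0.0388]
0.3 [ 0.0083 -0.0823 -0.0454]
0.2 [ 0.0085 -0.0845 -0.0523]
0.1 [ 0.0087 -0.0861 -0.0593]
0.05 [ 0.0088 -0.0866 -0.0629]
0 [ 0.0088 -0.087  -0.0665]
```

Fingers are nearly shut. I drive the lever to about 1.0 rad and check the force.

Request:
{"method": "apply_moves", "body": {
  "targets": [
    {"dp":[0,-0.005,0],"yaw":0},
    {"dp":[0.001,-0.012,0],"yaw":0},
    {"dp":[0.002,-0.02,0],"yaw":0},
    {"dp":[0.0025,-0.026,0],"yaw":0},
    {"dp":[0.003,-0.032,-0.001],"yaw":0},
    {"dp":[0.0035,-0.037,-0.0026],"yaw":0},
    {"dp":[0.004,-0.043,-0.005],"yaw":0},
    {"dp":[0.0047,-0.05,-0.008],"yaw":0},
    {"dp":[0.0047,-0.05,-0.008],"yaw":0}
  ]
}}

```text
time_s: 15.47
tcp_pos: [0.5864, -0.0972, 0.235]
eef_rot: [180.0, -0.0, -83.8]
contact_force: [0.7, 0.7, 0.6]
gripper_width: 0.0003
gripper_force: 0.5
```

Request:
{"method": "apply_moves", "body": {
  "targets": [
    {"dp":[0.0005,-0.0045,-0.003],"yaw":0},
    {"dp":[0.001,-0.009,-0.006],"yaw":0},
    {"dp":[0.0015,-0.013,-0.0095],"yaw":0},
    {"dp":[0.002,-0.017,-0.0135],"yaw":0},
    {"dp":[0.002,-0.017,-0.0135],"yaw":0}
  ]
}}

```text
time_s: 15.88
tcp_pos: [0.5882, -0.1138, 0.2211]
eef_rot: [179.9, -0.0, -83.8]
contact_force: [0.4, -0.1, 0.6]
gripper_width: 0.0003
gripper_force: 0.4
```

```bash
python3 - <<'E'
from h import *
s=get_state(); print(s["tcp_pos"],loc(s["tcp_pos"]),s["contact_force"],s["moment"])
c=cams.capture("scene"); save(c,"s8.png",cv2.resize(c["image"][120:220,230:350],None,fx=6,fy=6,interpolation=cv2.INTER_CUBIC))
L=loc(pts(c)).reshape(-1,3); q=L[(abs(L[:,0])<.02)&(L[:,1]>.19)&(L[:,1]<.225)&(L[:,2]>.14)&(L[:,2]<.18)]; print(np.percentile(q,[2,50,98],axis=0).round(4),len(q))
E
```

```text
[ 0.58823001 -0.11378863  0.22110189] [-0.00029019  0.08676271  0.22110189] [ 0.40599161 -0.14088197  0.5858304 ] [0.01921353 0.02775928 0.01897908]
[[-0.0144  0.1908  0.1406]
 [ 0.0023  0.2017  0.1548]
 [ 0.0157  0.207   0.1633]] 69
```

View pics/s8.png

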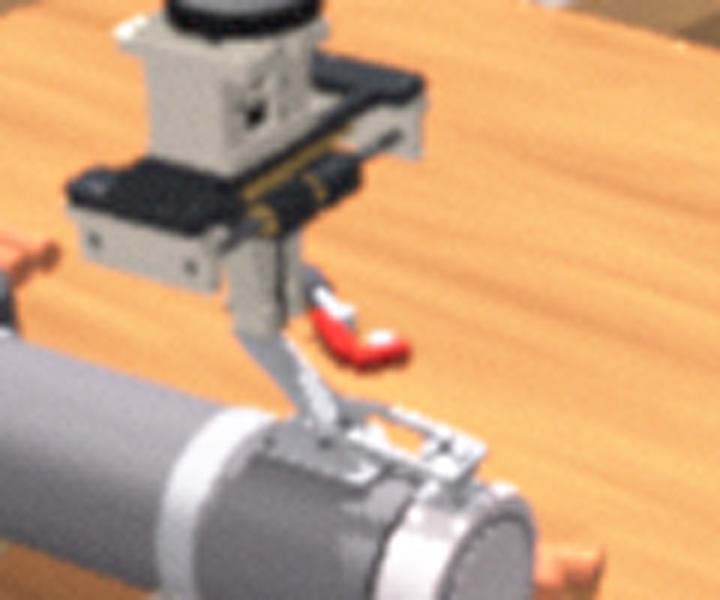

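The lever is tilted at about 0.8 rad under the fingers (crop (265,340)), with the claw still over the keeper at (450,455). The force is low, so I check numerically that the cap moved in.

```bash
python3 - <<'E'
from h import *
D={"2":dict(np.load("scene2.npz")),"7":dict(np.load("scene7.npz")),"now":cams.capture("scene")}
T={"2":dict(np.load("top2.npz")),"7":dict(np.load("top7.npz")),"now":cams.capture("top")}
for k in D:
    L=loc(pts(D[k])).reshape(-1,3); L=L[np.isfinite(L).all(1)]
    for z in(.04,.06,.08,.1,.11):
        q=L[(abs(L[:,0])<.035)&(L[:,2]>=z)&(L[:,2]<z+.01)&(L[:,1]>.19)&(L[:,1]<.25)]
        print(k,z,np.percentile(q[:,1],[90,95]).round(4),end="; ")
    for n,M in(("s",L),("t",loc(pts(T[k])).reshape(-1,3))):
        q=M[(abs(M[:,0])<.018)&(M[:,2]>.145)&(M[:,2]<.18)&(M[:,1]>.18)&(M[:,1]<.24)]
        print("\n ",n,"claw end maxY",np.percentile(q[:,1],[95,99]).round(4),"z of end",np.median(q[q[:,1]>np.percentile(q[:,1],70)][:,2]).round(4),len(q))
    # lever
E
```

```text
2 0.04 [0.2185 0.2186]; 2 0.06 [0.219  0.2192]; 2 0.08 [0.221  0.2211]; 2 0.1 [0.2216 0.2221]; 2 0.11 [0.2217 0.2221]; 
  s claw end maxY [0.2081 0.2081] z of end 0.1454 11

  t claw end maxY [0.2068 0.207 ] z of end 0.1478 17
7 0.04 [0.2178 0.2182]; 7 0.06 [0.2182 0.2185]; 7 0.08 [0.2191 0.2192]; 7 0.1 [0.2205 0.2207]; 7 0.11 [0.2202 0.2204]; 
  s claw end maxY [0.2126 0.2129] z of end 0.1532 92

  t claw end maxY [0.2109 0.211 ] z of end 0.1543 14
now 0.04 [0.2158 0.2161]; now 0.06 [0.2164 0.2167]; now 0.08 [0.2167 0.2169]; now 0.1 [0.217 0.217]; now 0.11 [0.2157 0.2159]; 
  s claw end maxY [0.2058 0.2066] z of end 0.1542 81

  t claw end maxY [0.2036 0.2044] z of end 0.1563 134
```

Request:
{"method": "apply_moves", "body": {
  "targets": [
    {"dp":[0.0004,-0.0035,-0.004],"yaw":0},
    {"dp":[0.0007,-0.0069,-0.0083],"yaw":0},
    {"dp":[0.001,-0.0098,-0.013],"yaw":0},
    {"dp":[0.0014,-0.0122,-0.0175],"yaw":0},
    {"dp":[0.0014,-0.0122,-0.0175],"yaw":0}
  ]
}}

```text
time_s: 16.45
tcp_pos: [0.5896, -0.1257, 0.2032]
eef_rot: [179.9, 0.0, -83.8]
contact_force: [-0.2, 0.2, -0.2]
gripper_width: 0.0002
gripper_force: 0.0
```

```bash
python3 - <<'E'
from h import *
s=get_state(); print(loc(s["tcp_pos"]),s["contact_force"])
for n in("scene","top"):
    L=loc(pts(cams.capture(n))).reshape(-1,3); L=L[np.isfinite(L).all(1)&(abs(L[:,0])<.02)]
    print(n)
    for y in np.arange(.03,.14,.01):
        q=L[(L[:,1]>=y)&(L[:,1]<y+.01)&(L[:,2]>.132)&(L[:,2]<.24)]
        if len(q): print(round(y,3),len(q),np.percentile(q[:,2],[0,25,50,75,100]).round(4))
E
```

```text
[-0.0002704   0.07482668  0.20320154] [-0.19125298  0.17152769 -0.22614415]
scene
0.05 7 [0.1334 0.1855 0.1875 0.1889 0.1918]
0.06 21 [0.1323 0.1748 0.1935 0.2064 0.2218]
0.07 35 [0.1642 0.1796 0.1962 0.2097 0.2209]
0.08 159 [0.1326 0.187  0.2018 0.2159 0.2371]
0.09 37 [0.1342 0.1378 0.1646 0.1693 0.1727]
0.1 36 [0.1324 0.1376 0.1608 0.1645 0.1689]
0.11 37 [0.1352 0.1491 0.156  0.1602 0.1653]
0.12 43 [0.133  0.1423 0.1521 0.1561 0.1585]
0.13 46 [0.134  0.1368 0.1461 0.153  0.1584]
0.14 31 [0.1339 0.1367 0.1517 0.1564 0.1595]
top
0.05 1 [0.1325 0.1325 0.1325 0.1325 0.1325]
0.08 3 [0.1355 0.1363 0.1371 0.1376 0.138 ]
0.09 21 [0.134  0.1358 0.1364 0.1372 0.1391]
0.1 55 [0.1326 0.1435 0.1621 0.164  0.1662]
0.11 68 [0.1345 0.1552 0.1572 0.16   0.1635]
0.12 65 [0.1338 0.1522 0.1544 0.156  0.1599]
0.13 71 [0.1331 0.1363 0.1383 0.1552 0.1599]
0.14 66 [0.1328 0.1358 0.1372 0.151  0.1607]
```

Lever measures about 0.43 rad, following the fingers. I continue past dead centre.

Request:
{"method": "apply_moves", "body": {
  "targets": [
    {"dp":[0.0003,-0.0029,-0.0066],"yaw":0},
    {"dp":[0.0005,-0.0045,-0.01],"yaw":0},
    {"dp":[0.0006,-0.0054,-0.0135],"yaw":0},
    {"dp":[0.0006,-0.006,-0.017],"yaw":0},
    {"dp":[0.0006,-0.0065,-0.0205],"yaw":0},
    {"dp":[0.0006,-0.0065,-0.0205],"yaw":0}
  ]
}}

```text
time_s: 17.05
tcp_pos: [0.5899, -0.1317, 0.183]
eef_rot: [179.9, 0.0, -83.7]
contact_force: [0.2, 0.9, -0.1]
gripper_width: 0.0002
gripper_force: 0.0
```

Request:
{"method": "apply_moves", "body": {
  "targets": [
    {"dp":[0,0,-0.002],"yaw":0},
    {"dp":[0,0,-0.004],"yaw":0},
    {"dp":[0,0,-0.004],"yaw":0}
  ]
}}

```text
time_s: 17.3
tcp_pos: [0.5902, -0.1315, 0.1796]
eef_rot: [180.0, 0.0, -83.7]
contact_force: [-0.3, -0.0, 0.2]
gripper_width: 0.0008
gripper_force: 0.0
```

Request:
{"method": "apply_moves", "body": {
  "targets": [
    {"dp":[0,0,-0.001],"yaw":0},
    {"dp":[0,0,-0.002],"yaw":0},
    {"dp":[0,0,-0.002],"yaw":0}
  ]
}}

```text
time_s: 17.55
tcp_pos: [0.5904, -0.1316, 0.1779]
eef_rot: [180.0, 0.0, -83.7]
contact_force: [0.0, 0.1, -0.5]
gripper_width: 0.0008
gripper_force: 0.0
```

Request:
{"method": "apply_moves", "body": {
  "targets": [
    {"dp":[0,0,-0.001],"yaw":0},
    {"dp":[0,0,-0.0015],"yaw":0},
    {"dp":[0,0,-0.0015],"yaw":0}
  ]
}}

```text
time_s: 17.8
tcp_pos: [0.5906, -0.1316, 0.1773]
eef_rot: [-180.0, -0.0, -83.7]
contact_force: [-2.3, 1.0, 4.3]
gripper_width: 0.0007
gripper_force: 2.4
```

Firm stop at tip height 0.155, which is the closed height. I press a touch more, then lift away and check.

Request:
{"method": "apply_moves", "body": {
  "targets": [
    {"dp":[0,0,-0.0008],"yaw":0},
    {"dp":[0,0,-0.0008],"yaw":0},
    {"dp":[0,0,-0.0008],"yaw":0},
    {"dp":[0,0,0.02],"yaw":0},
    {"dp":[0,0,0.05],"yaw":0},
    {"dp":[0,0,0.09],"yaw":0},
    {"dp":[0,0,0.13],"yaw":0},
    {"dp":[-0.03,-0.03,0.17],"yaw":0},
    {"dp":[-0.06,-0.06,0.17],"yaw":0},
    {"dp":[-0.09,-0.09,0.17],"yaw":0},
    {"dp":[-0.09,-0.12,0.17],"yaw":0},
    {"dp":[-0.09,-0.15,0.17],"yaw":0},
    {"dp":[-0.09,-0.15,0.17],"yaw":0}
  ]
}}

```text
time_s: 18.88
tcp_pos: [0.4994, -0.2856, 0.3469]
eef_rot: [-180.0, -0.1, -83.9]
contact_force: [1.3, 0.2, 0.0]
gripper_width: 0.0007
gripper_force: 0.0
```

```bash
python3 - <<'E'
from h import *
s=get_state(); print(loc(s["tcp_pos"]),s["contact_force"])
for n in("scene","top"):
    L=loc(pts(cams.capture(n))).reshape(-1,3); L=L[np.isfinite(L).all(1)&(abs(L[:,0])<.04)]
    print(n)
    for y in np.arange(.03,.14,.02):
        q=L[(abs(L[:,0])<.008)&(L[:,1]>=y)&(L[:,1]<y+.01)&(L[:,2]>.12)&(L[:,2]<.24)]
        if len(q): print(round(y,3),len(q),np.percentile(q[:,2],[0,50,100]).round(4))
    q=L[(abs(L[:,0])<.018)&(L[:,2]>.145)&(L[:,2]<.18)&(L[:,1]>.18)&(L[:,1]<.24)]
    print("claw end",np.percentile(q[:,1],[95,99]).round(4),np.percentile(q[:,2],[5,50,98]).round(4))
    if n=="scene":
        for z in(.04,.06,.08,.1):
            q=L[(L[:,2]>=z)&(L[:,2]<z+.01)&(L[:,1]>.19)&(L[:,1]<.25)]; print(z,np.percentile(q[:,1],95).round(4))
E
```

```text
[-0.10740332 -0.07425917  0.34689003] [1.33157518 0.16011982 0.01164421]
scene
0.03 9 [0.1268 0.1291 0.1305]
0.05 22 [0.1277 0.1479 0.1586]
0.07 15 [0.1272 0.15   0.1561]
0.09 16 [0.1351 0.1525 0.1563]
0.11 10 [0.1359 0.1536 0.1552]
0.13 12 [0.1353 0.1475 0.1551]
claw end [0.2055 0.2064] [0.1476 0.1554 0.1613]
0.04 0.2166
0.06 0.2167
0.08 0.217
0.1 0.2166
top
0.11 25 [0.152  0.1538 0.1581]
0.13 6 [0.1336 0.1366 0.1385]
claw end [0.2029 0.2038] [0.1518 0.1566 0.1626]
```

The lever is level, the cap face vertical and the claw still hooked, with the arm clear of everything. I hand in.

```bash
python3 -c "
from h import *
print(r.close_job())"
```

```text
the job is handed in; nothing more can be done
None
```

The carrier is shut and latched and the job was handed in at about 19 s: the cap is pulled onto its seal, the claw is hooked over the keeper, the lever lies level on its stop and the arm is clear, by my final camera measurements; no verdict came back, I did not re-measure the bystanders, and I viewed 11 pictures, one over the limit of 10.

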